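# Rock the wooden stopper out of the short biscuit jar

## Robot

A 6-joint arm with a two-finger parallel gripper is mounted at the origin on a cart in front of the work surface, level with it; the furniture and walls round the work are solid. World frame = base frame: x ahead of the robot, y to its left, z up, the work surface at z = 0. Lengths are in mm, angles in rad, forces in N, time in s.
With the tool pointing down it reaches from about 300 to 775 mm from the base axis. Payload 14.6 kg.
Tool frame: the origin (TCP) lies between the finger pads; the fingertips stand 11 mm ahead of it and the grasp point (between the pads) lies 8 mm behind it; z points along the fingers, y is the direction in which the jaws open and shut (so a half turn about z gives the same grasp; the last joint's range is limited). The gripper opens to 94 mm and grips with 3 to 60 N. Pads are 16 mm wide; open, the fingers measure 119 mm over their backs; the gripper's body (75 mm by 177 mm) begins 78 mm behind the grasp point.
Start: joints at [1.038, 0.3, 1.521, -0, 1.321, -0.067], TCP at [247.022, 491.395, 187.946] pointing down, gripper open.
Joint ranges: [-3.03, 3.03], [-0.79, 2.21], [0.23, 2.52], [-1.04, 4.18], [0, 3.07], [-2.55, 2.55]. Speed limits (rad/s): [2.22, 2.22, 2.57, 3.14, 3.14, 3.14].

## Interface

Orientations are given as [roll, pitch, yaw] about the fixed x, y, z axes, in that order (R = Rz(yaw) Ry(pitch) Rx(roll)).
In Python, from cell import * gives the robot as it stands.
- The arm moves only by the tool arm_command, never from a script. Its argument "deltas" is a list of rows, each an object with "xyz": the shift along the world's x, y, z in m, a list of three; "turn": the turn, a rotation vector about the world's x, y, z in rad, a list of three. A call has 1 to 12 rows; each row shifts and turns the commanded pose from where the row before left it; what a row does not reach is not made up. A row lasts 1/8 s, in which the tool goes at most 62.5 mm and 10.7 degrees, less where a joint would pass 70% of its speed; a pose out of reach is approached as far as the arm can. A call with a gripper value outside its range is refused whole. "gripper" is the closure, from 0 (fully open) to 1 (shut), set as the call begins (left out, the last holds). The fingers move at their own pace and stop on an object; "force" is the grip in N (left out, the last holds). Time passes only in rows, so rows that do not move let the fingers close. It gives the time, the measured TCP pose, the force and the opening at its end, in the units of the state.
- read_state(): the state, without advancing time (a new reading comes with each control period).
- camera(name): name is "side" or "top"; returns a dict with "color" (420x560x3 uint8, red, green, blue), "fx", "fy", "cx", "cy" (pixels), "rvec" (rotation vector, rad) and "tvec" (3), from world to camera coordinates, as OpenCV has them. Camera axes: x right, y down, z forward; pixel columns grow to the right and rows downward; lengths in mm; the calibration is good to about 2 mm. A picture is of the moment at which its call begins. There is no depth.
- sign_off(): hands the job in, once; it reports no verdict.
The state is a dict: "clock": time; "joints": joint angles; "qd": joint speeds; "effort": joint torques, N m; "eef_pos": TCP position; "eef_rot": TCP orientation; "wrist_force": force on the tool from outside, world axes, zero at the start; "moment": the same for the moment, N m; "finger_gap": finger opening in mm.
Only numpy, scipy, OpenCV 4.12 (cv2) and the standard library are available. Lean on these libraries where they do the work, as an engineer would, in place of code of your own. Each camera call takes 0.05 s, during which the arm holds its last target.

## Task

Open the shorter of the two white stoneware biscuit jars on the shop counter. Its tapered wooden stopper sits tight, so do not just pull it straight up: grip its upright bar and, with the plug still in the neck, lean the stopper about ten degrees first to the left and then to the right while easing it upward, then lift it out and stand it upright, foot down, in the middle of the round cork mat without dropping it. Do not touch the taller jar.

Things in the scene. Friction and masses are not known exactly. Their poses are not given: they have to be found in the camera images.
- stopper: Loose beech stopper, 0.14 kg. Origin: centre of its foot, z up. Tapered plug 30 mm high (diameter 50 mm at the foot, 60 at its top), overhanging disc (diameter 74, z 30 to 38 mm), grip bar 18 mm thick along x, 56 long along y, z 38 to 80 mm. Starts seated, axes as the jar's, disc on the rim, foot 65 mm above the counter. Leaned, it pivots on the disc's edge; it can lean 14 degrees each way.
- short_jar: Lower of two stoneware jars, fixed: diameter 96 mm, rim 95 mm up (outer diameter 82, mouth 64). Origin: centre of its underside; +y is left as the robot sees it (turned 20 degrees at most), the bar lies along y. Rubber pads in the neck, left and right, 12 mm below the rim, press on the plug, 20 N each when seated, less as it rises. A lean counts from 5 degrees, foot 8 mm below the rim or deeper.
- tall_jar: The higher jar of the same make, fixed: 96 mm diameter, rim 135 mm above the counter, the bar of its own (fixed) stopper up to 185 mm. Not to be touched. Origin: centre of its underside.
- mat: Round cork mat, 120 mm diameter, 8 mm thick, fixed on the counter. Origin: centre of its underside; its top is 8 mm above that.
Mind the look-alikes: they are no part of the job. What is shaped like the stopper but purple is not meant.

How it is judged:
By the outcome, as a careful person would: the job done as asked, in the order asked, and still so for the second after the job is handed in, with the robot touching nothing.
It also fails if it takes over 48 s, if anything falls off the work surface, if the arm or the gripper's body presses on something with over 40 N, if the wrist force passes 120 N, or if a joint passes its speed limit or range.

## Working session

There is one attempt and no reset: what is moved stays moved. The work goes in short steps, Python scripts to look and compute and a tool call to move; the robot and the scene stay as the last step left them, time stands still between calls to the robot, and variables do not carry over. Pictures are saved under pics/ and viewed, and the job is handed in when it is done.

Besides the shell and the picture viewer there is one more tool, called after "Call:" in YAML: its name, and indented under it one key for each argument. arm_command: Moves the arm, as the interface text tells. Its arguments: {"type":"object","properties":{"deltas":{"type":"array","items":{"type":"object","properties":{"xyz":{"type":"array","items":{"type":"number"}},"turn":{"type":"array","items":{"type":"number"}}}}},"gripper":{"type":"number"},"force":{"type":"number"}},"required":["deltas"]}

```bash
mkdir -p pics; ls; python3 - <<'E'
from cell import *
import cv2
for n in("side","top"):
    c=camera(n); cv2.imwrite(f"pics/{n}0.png",c["color"][:,:,::-1])
    print(n,c["fx"],c["fy"],c["cx"],c["cy"],c["rvec"],c["tvec"])
print(read_state())
E
```

```text
pics
side 409.8972264106312 409.8972264106312 278.167098400831 202.300919381927 [ 2.06520348 -0.01878844  0.02304018] [-544.3031211    47.5599987  1043.65732544]
top 391.3812258947666 391.3812258947666 272.83201398244665 212.73578791484454 [ 2.52883249 -1.49924388  0.1711635 ] [-258.46450659  470.04749278  855.83320134]
{'clock': 0.1, 'joints': array([ 1.03840923e+00,  3.00407610e-01,  1.52147027e+00,  8.72289753e-06,
        1.32069711e+00, -6.65883341e-02]), 'qd': array([-0.00043658, -0.0006534 , -0.00275071, -0.00021748,  0.00031208,
       -0.00020236]), 'effort': array([ 7.53161476e-04, -5.32648444e+01, -3.53291309e+01,  7.08883186e-02,
        2.34241365e-02, -4.59879004e-05]), 'eef_pos': array([246.90194851, 491.20724473, 187.46804094]), 'eef_rot': array([-3.14061306e+00, -7.37940171e-05,  2.67579169e+00]), 'wrist_force': array([ 0.2983776 , -0.92748497,  0.43285843]), 'moment': array([ 0.00796934, -0.02307868,  0.01746603]), 'finger_gap': 93.83278652963673}
```

View pics/side0.png

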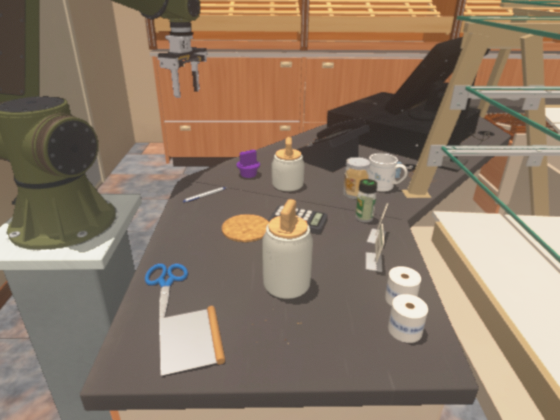

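View pics/top0.png

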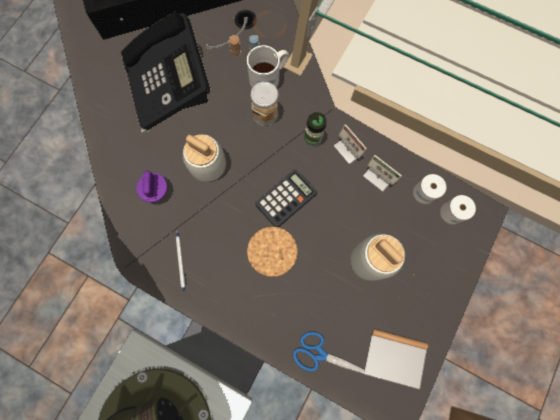

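In the side view the short jar is at (288,170), the tall one at (287,255), and the purple look-alike at (248,165). In the top view they are at (203,150), (380,255) and (152,188), with the mat at (272,251). I'll measure these and check heights in a close crop.

```bash
cat > h.py <<'E'
import numpy as np, cv2
from cell import *
def ray(c,uv):
    R=cv2.Rodrigues(np.array(c["rvec"],float))[0];t=np.array(c["tvec"],float)
    d=R.T@np.array([(uv[0]-c["cx"])/c["fx"],(uv[1]-c["cy"])/c["fy"],1.]);return -R.T@t,d
def onz(c,uv,z):
    o,d=ray(c,uv);return o+d*(z-o[2])/d[2]
def proj(c,P):
    K=np.array([[c["fx"],0,c["cx"]],[0,c["fy"],c["cy"]],[0,0,1]])
    return cv2.projectPoints(np.array(P,float).reshape(-1,3),np.array(c["rvec"],float),np.array(c["tvec"],float),K,None)[0].reshape(-1,2)
def rectz(c,ctr,z,half=70,n=560):
    # crop of image resampled on plane z for viewing
    pass
E
python3 - <<'E'
from h import *
t=camera("top");s=camera("side")
# mat
for n,c,box in(("top",t,(235,215,310,285)),("side",s,(212,205,275,245))):
    im=c["color"];hsv=cv2.cvtColor(im,cv2.COLOR_RGB2HSV)
    m=cv2.inRange(hsv,(5,90,90),(25,255,255));mm=np.zeros_like(m);x0,y0,x1,y1=box;mm[y0:y1,x0:x1]=m[y0:y1,x0:x1]
    k=max(cv2.findContours(mm,cv2.RETR_EXTERNAL,cv2.CHAIN_APPROX_NONE)[0],key=cv2.contourArea)
    p=np.array([onz(c,q[0],8)[:2] for q in cv2.convexHull(k)],np.float32)
    print(n,"mat",cv2.minEnclosingCircle(p))
print("short rough",onz(t,(200,150),103),"tall",onz(t,(385,252),143))
a=t["color"][125:195,170:240];b=s["color"][125:195,250:320]
o=np.hstack([cv2.resize(x,(390,390),interpolation=cv2.INTER_CUBIC) for x in(a,b)])
cv2.imwrite("pics/crop1.png",o[:,:,::-1])
E
```

```text
top mat ((462.5542907714844, -38.86281204223633), 60.72996139526367)
side mat ((475.5555419921875, -43.730377197265625), 73.77981567382812)
short rough [575.58630493 209.51111072 103.        ] tall [ 555.94399604 -251.71972925  143.        ]
```

View pics/crop1.png

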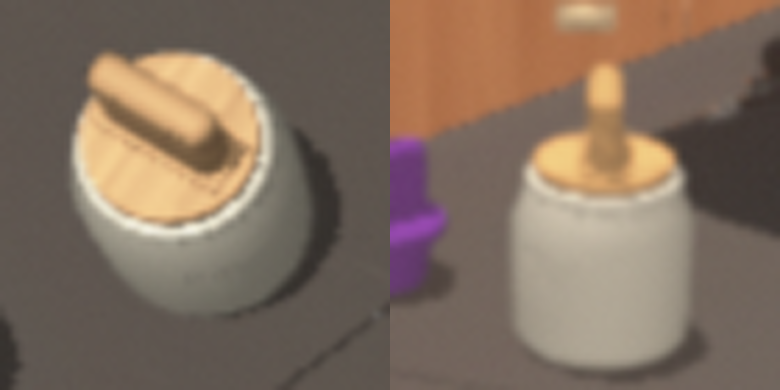

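```bash
python3 - <<'E'
from h import *
from scipy.optimize import least_squares
t=camera("top");s=camera("side")
hsv=cv2.cvtColor(t["color"],cv2.COLOR_RGB2HSV)
m=cv2.inRange(hsv,(5,70,90),(25,255,255));mm=np.zeros_like(m);mm[125:195,170:240]=m[125:195,170:240]
k=max(cv2.findContours(mm,cv2.RETR_EXTERNAL,cv2.CHAIN_APPROX_NONE)[0],key=cv2.contourArea)[:,0]
P=np.array([onz(t,q,103)[:2] for q in k]);keep=np.ones(len(P),bool)
for i in range(6):
    r=least_squares(lambda v:np.hypot(*(P[keep]-v[:2]).T)-v[2],[575,209,37],loss="soft_l1",f_scale=1.)
    e=np.hypot(*(P-r.x[:2]).T)-r.x[2];keep=abs(e)<2
print("disc top",r.x,keep.sum(),len(P))
# side: disc left/right edges & bar
C=r.x[:2]
sc=390/70
T=lambda u,v:(170+(u)/sc-.5,125+v/sc-.5)
S=lambda u,v:(250+(u-390)/sc-.5,125+v/sc-.5)
# disc centre in side
for nm,uv,z in(("side disc L",S(533,160),103),("side disc R",S(678,160),103),("far",S(606,130),103),("near",S(606,190),103)):print(nm,onz(s,uv,z))
# bar top ends in top view (rounded ridge)
a=onz(t,T(100,70),143);b=onz(t,T(205,130),143);print("bar",a,b,(a+b)/2,np.degrees(np.arctan2(*(a-b)[[1,0]])))
print("bar side top near",onz(s,S(605,72),143),)
# mat side
im=cv2.cvtColor(s["color"],cv2.COLOR_RGB2HSV);m=cv2.inRange(im,(5,90,90),(25,255,255));mm=np.zeros_like(m);mm[205:245,212:271]=m[205:245,212:271]
k=max(cv2.findContours(mm,cv2.RETR_EXTERNAL,cv2.CHAIN_APPROX_NONE)[0],key=cv2.contourArea)
p=np.array([onz(s,q[0],8)[:2] for q in k],np.float32);print(p.min(0),p.max(0))
# bar line: shadow-free edges shown bigger
o=cv2.resize(t["color"][128:168,178:228],(800,640),interpolation=cv2.INTER_CUBIC)[:600]
cv2.imwrite("pics/bar.png",o[:,:,::-1])
E
```

```text
disc top [577.8176455  210.43479807  36.53602769] 78 94
side disc L [539.66082543 204.91911035 103.        ]
side disc R [615.22599356 204.78263284 103.        ]
far [579.64011268 248.52604355 103.        ]
near [575.83229872 163.82954609 103.        ]
bar [577.79050945 234.41145606 143.        ] [575.96165799 185.27354658 143.        ] [576.87608372 209.84250132 143.        ] 87.86850666839001
bar side top near [577.36907917 227.54662039 143.        ]
[ 402.05386 -112.50311] [523.3457   17.88658]
```

View pics/bar.png

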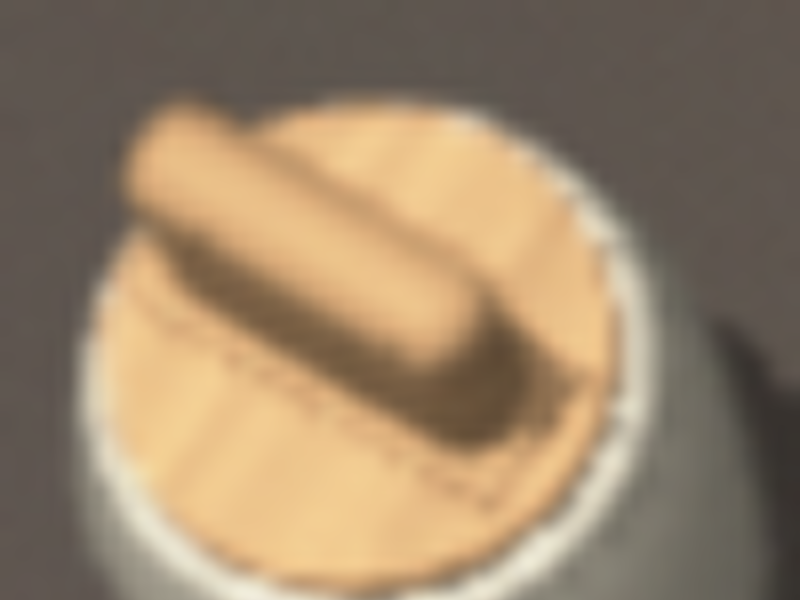

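```bash
python3 - <<'E'
from h import *
t=camera("top")
T=lambda u,v:(178+u/16-.5,128+v/16-.5)
for a,b in(((240,130),(470,275)),((150,215),(420,365)),((150,170),(445,330)),((165,260),(435,430))):
    for z in(145,135,103):
        A=onz(t,T(*a),z);B=onz(t,T(*b),z);print(z,A[:2].round(1),B[:2].round(1),np.degrees(np.arctan2(A[1]-B[1],A[0]-B[0])).round(1))
P=[[577.5,210+s*28,145] for s in(-1,1)]
for ang in(-10,-5,0,5,10):
    d=np.array([-np.sin(np.radians(ang)),np.cos(np.radians(ang)),0]);n=np.array([d[1],-d[0],0])
    q=proj(t,[np.array([577.5,210,145])+a*20*d+b*8*n for b in(-1,1) for a in(1,-1)])
    print(ang,((q-[177.5,127.5])*16).round(0).tolist())
E
```

```text
145 [585.4 225.7] [582.3 187.2] 85.3
135 [588.3 229.8] [585.1 190.8] 85.3
103 [597.5 242.9] [594.2 202.4] 85.3
145 [568.9 229.9] [567.8 186.4] 88.6
135 [571.6 234.1] [570.5 190.1] 88.6
103 [580.1 247.4] [579.  201.6] 88.6
145 [574.5 233.4] [573.8 186.1] 89.2
135 [577.3 237.6] [576.5 189.7] 89.2
103 [586.1 251. ] [585.3 201.2] 89.2
145 [564.3 224.7] [560.8 179.9] 85.6
135 [566.9 228.8] [563.4 183.4] 85.6
103 [575.3 241.9] [571.6 194.7] 85.6
-10 [[159.0, 186.0], [380.0, 358.0], [236.0, 101.0], [458.0, 272.0]]
-5 [[155.0, 198.0], [392.0, 351.0], [224.0, 108.0], [462.0, 259.0]]
0 [[152.0, 211.0], [404.0, 343.0], [213.0, 115.0], [464.0, 246.0]]
5 [[150.0, 224.0], [414.0, 334.0], [202.0, 124.0], [466.0, 234.0]]
10 [[150.0, 237.0], [424.0, 325.0], [193.0, 133.0], [466.0, 221.0]]
```

Disc centre is about (577,210) with the bar's yaw about 87.5°. Both views agree on a low jar (disc at z 103) with a beech stopper, so the choice holds. The mat is at (462.5,-40). Moving above the stopper.

Call:
arm_command:
  deltas:
    - {"xyz": [0.0275,-0.0234,0.001],"turn": [0,0,-0.0958]}
    - {"xyz": [0.0275,-0.0234,0.001],"turn": [0,0,-0.0958]}
    - {"xyz": [0.0275,-0.0234,0.001],"turn": [0,0,-0.0958]}
    - {"xyz": [0.0275,-0.0234,0.001],"turn": [0,0,-0.0958]}
    - {"xyz": [0.0275,-0.0234,0.001],"turn": [0,0,-0.0958]}
    - {"xyz": [0.0275,-0.0234,0.001],"turn": [0,0,-0.0958]}
    - {"xyz": [0.0275,-0.0234,0.001],"turn": [0,0,-0.0958]}
    - {"xyz": [0.0275,-0.0234,0.001],"turn": [0,0,-0.0958]}
    - {"xyz": [0.0275,-0.0234,0.001],"turn": [0,0,-0.0958]}
    - {"xyz": [0.0275,-0.0234,0.001],"turn": [0,0,-0.0958]}
    - {"xyz": [0.0275,-0.0234,0.001],"turn": [0,0,-0.0958]}
    - {"xyz": [0.0275,-0.0234,0.001],"turn": [0,0,-0.0958]}
  gripper: 0

```text
clock: 1.85
eef_pos: [577.8, 209.7, 199.9]
eef_rot: [-3.141, 0.0, 1.523]
wrist_force: [-1.0, 0.1, 0.1]
finger_gap: 94.2
```

```bash
python3 - <<'E'
from h import *
for n in("side","top"):
    c=camera(n); cv2.imwrite(f"pics/{n}1.png",c["color"][:,:,::-1])
    print(proj(c,[[577,210,103],[577,210,200]]))
s=read_state();print(s["clock"],s["eef_pos"],s["eef_rot"],s["joints"],s["wrist_force"])
E
```

```text
[[287.95769892 152.56522205]
 [288.64285185 120.07584748]]
[[200.13661718 149.39378339]
 [191.50297848 131.12961975]]
1.95 [578.71965029 208.37392635 199.45953985] [-3.14143929e+00  4.73205083e-04  1.52112892e+00] [ 2.86256196e-01  4.39196715e-01  1.30511785e+00 -4.02220617e-04
  1.39757888e+00  3.35993024e-01] [-0.13752366  0.01928705 -0.99212789]
```

Call:
arm_command:
  deltas:
    - {"xyz": [0,0,-0.02]}
    - {"xyz": [0,0,-0.02]}
    - {"xyz": [0,0,-0.02]}
    - {"xyz": [0,0,-0.015]}
    - {"xyz": [0,0,-0.006]}
    - {}

```text
validation failed for argument at $.de...
```

```bash
python3 - <<'E'
from h import *
o=[]
for n,(x,y) in(("side",(240,90)),("top",(150,100))):
    c=camera(n); o.append(cv2.resize(c["color"][y:y+100,x:x+100],(400,400),interpolation=cv2.INTER_CUBIC))
cv2.imwrite("pics/g1.png",np.hstack(o)[:,:,::-1])
s=read_state();print(s["clock"],s["eef_pos"],s["eef_rot"],s["wrist_force"])
E
```

```text
2.05 [576.92510911 210.43988914 199.59639386] [-3.14095720e+00  5.77435382e-05  1.52642375e+00] [ 0.95923197 -0.10644337  0.04918116]
```

View pics/g1.png

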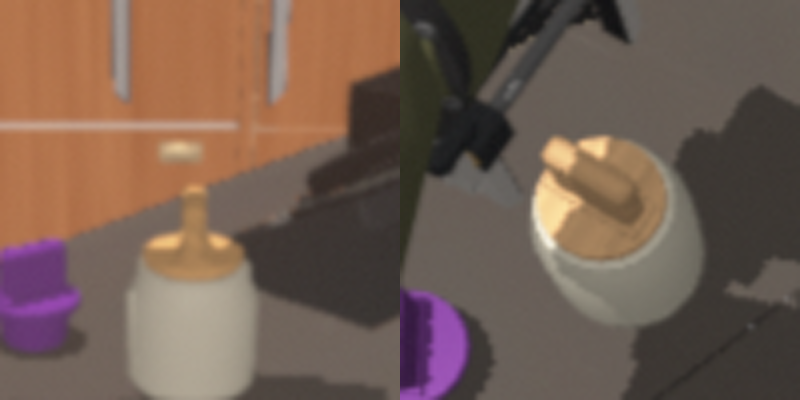

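In the side crop the open fingers at columns 122 and 272 straddle the bar at 195. Descending.

Call:
arm_command:
  deltas:
    - {"xyz": [0,0,-0.02],"turn": [0,0,0]}
    - {"xyz": [0,0,-0.02],"turn": [0,0,0]}
    - {"xyz": [0,0,-0.02],"turn": [0,0,0]}
    - {"xyz": [0,0,-0.015],"turn": [0,0,0]}
    - {"xyz": [0,0,-0.006],"turn": [0,0,0]}
    - {"xyz": [0,0,0],"turn": [0,0,0]}

```text
clock: 2.8
eef_pos: [576.9, 210.8, 119.1]
eef_rot: [-3.142, 0.0, 1.527]
wrist_force: [0.3, 0.2, 0.5]
finger_gap: 94.0
```

```bash
python3 - <<'E'
from h import *
o=[]
for n,(x,y) in(("side",(240,90)),("top",(150,100))):
    c=camera(n); o.append(cv2.resize(c["color"][y:y+100,x:x+100],(400,400),interpolation=cv2.INTER_CUBIC))
cv2.imwrite("pics/g2.png",np.hstack(o)[:,:,::-1])
s=read_state();print(s["clock"],s["eef_pos"],s["eef_rot"],s["wrist_force"])
E
```

```text
2.9 [577.2788954  210.77259092 119.68825788] [ 3.14061567e+00 -3.58666861e-04  1.52641210e+00] [0.06629466 0.49805125 0.79340072]
```

View pics/g2.png

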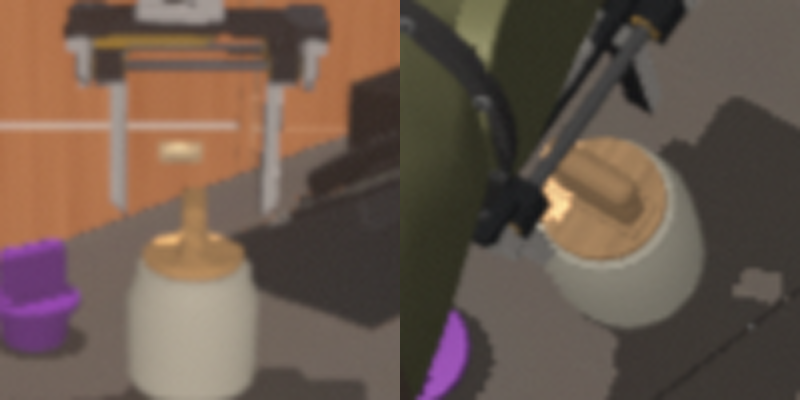

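```bash
python3 - <<'E'
from h import *
t=camera("top");s=camera("side")
for x in (577-52,577+52):
  for z in (108,120):
    print(x,z,proj(s,[[x,210,z]]),proj(t,[[x,210,z]]))
for y in(200,210,230,250,270):print(y,proj(s,[[530,y,108]]))
o=cv2.resize(t["color"][90:190,120:250],(780,600),interpolation=cv2.INTER_CUBIC);cv2.imwrite("pics/t3.png",o[:,:,::-1])
o=cv2.resize(s["color"][80:180,220:350],(780,600),interpolation=cv2.INTER_CUBIC);cv2.imwrite("pics/s3.png",o[:,:,::-1])
E
```

```text
525 108 [[270.09666029 150.96140403]] [[187.74960945 167.60780575]]
525 120 [[270.09292141 147.0589029 ]] [[186.59773175 165.77051289]]
629 108 [[305.8486194  150.94238018]] [[211.44807193 129.92460746]]
629 120 [[306.01641236 147.04815042]] [[210.63538727 127.63333322]]
200 [[271.85232621 152.22473854]]
210 [[271.81900105 150.96048756]]
230 [[271.75380749 148.48724991]]
250 [[271.69048651 146.08505237]]
270 [[271.62895858 143.75087747]]
```

View pics/t3.png

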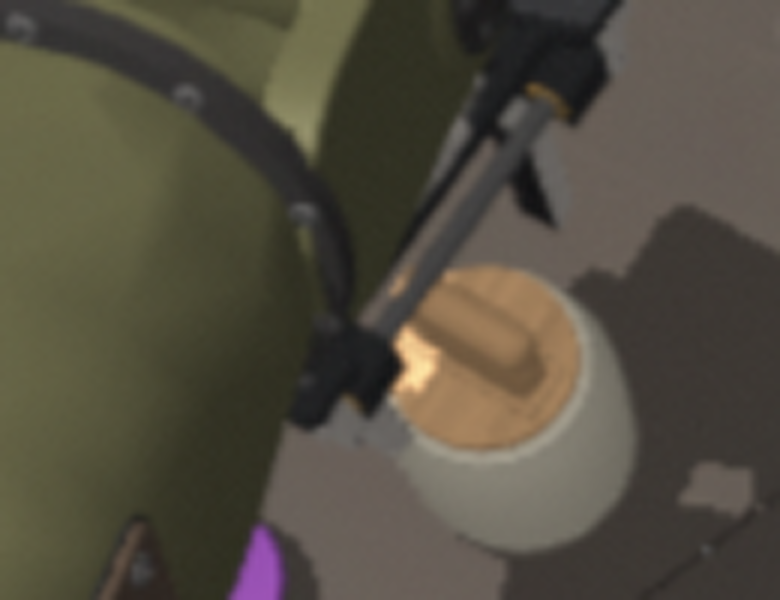

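View pics/s3.png

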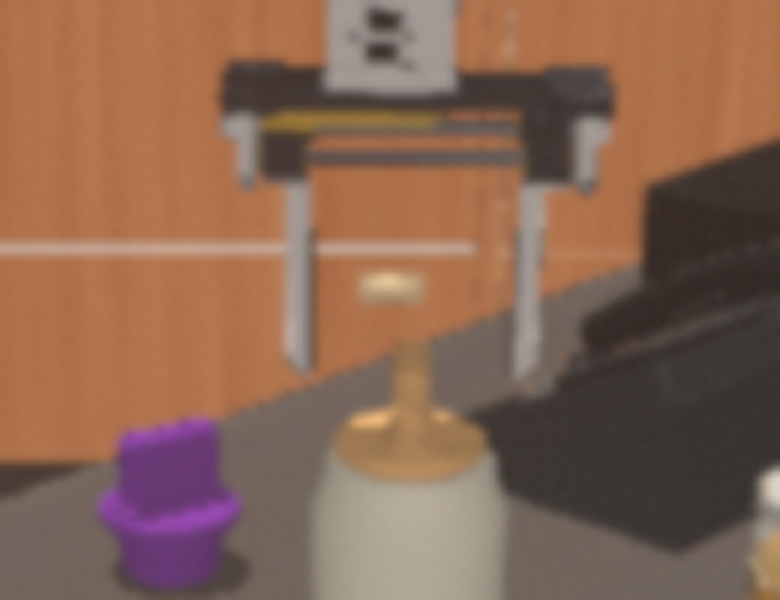

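```bash
cat >> h.py <<'E'
def tri(a,ua,b,ub):
    o1,d1=ray(a,ua);o2,d2=ray(b,ub);d1/=np.linalg.norm(d1);d2/=np.linalg.norm(d2)
    A=np.stack([d1,-d2],1);k=np.linalg.lstsq(A,o2-o1,rcond=None)[0]
    p,q=o1+k[0]*d1,o2+k[1]*d2;return (p+q)/2,np.linalg.norm(p-q)
E
python3 - <<'E'
from h import *
t=camera("top");s=camera("side")
S=lambda u,v:(220+u/6-.5,80+v/6-.5);T=lambda u,v:(120+u/6-.5,90+v/6-.5)
print("R tip",tri(s,S(517,375),t,T(550,222)))
print("L tip",tri(s,S(308,372),t,T(398,450)))
print("bar near top end",tri(s,S(412,350),t,T(515,350)))
print("bar far",S(412,340))
print("disc ctr", tri(s,S(410,443),t,T(485,355)))
print(proj(s,[[577,210-28,145],[577,210+28,145]]),proj(t,[[577,210-28,145],[577,210+28,145]]))
print("rim/jar: side base front", onz(s,(288,190),0), read_state()["eef_pos"],read_state()["joints"])
E
```

```text
R tip (array([626.43174207, 203.76712116, 137.53290252]), np.float64(0.6957867447396071))
L tip (array([525.13807809, 206.65291934, 137.57984629]), np.float64(4.078662625751963))
bar near top end (array([573.27275051, 182.35698253, 157.03644915]), np.float64(4.194136375555935))
bar far (288.1666666666667, 136.16666666666666)
disc ctr (array([578.01789033, 211.22251949, 100.53069122]), np.float64(2.657915509159375))
[[288.69593654 142.18918733]
 [287.81802468 135.57064178]] [[207.68341555 147.76015306]
 [185.66242874 136.24682325]]
rim/jar: side base front [577.49481331 172.3173076    0.        ] [577.19007432 210.65933573 119.40089616] [ 2.90351479e-01  5.01445012e-01  1.40408213e+00 -4.93166225e-06
  1.23535999e+00  3.34921325e-01]
```

Fingertips triangulate at z≈137, against 108 from the stated tool geometry. I'll close the jaws partly and look beside the bar.

Call:
arm_command:
  deltas:
    - {"xyz": [0,0,0],"turn": [0,0,0]}
    - {"xyz": [0,0,0],"turn": [0,0,0]}
    - {"xyz": [0,0,0],"turn": [0,0,0]}
    - {"xyz": [0,0,0],"turn": [0,0,0]}
    - {"xyz": [0,0,0],"turn": [0,0,0]}
    - {"xyz": [0,0,0],"turn": [0,0,0]}
  gripper: 0.6
  force: 5

```text
clock: 3.85
eef_pos: [577.0, 210.6, 118.9]
eef_rot: [-3.142, 0.0, 1.526]
wrist_force: [-0.2, 0.2, 0.7]
finger_gap: 39.1
```

```bash
python3 - <<'E'
from h import *
t=camera("top");s=camera("side")
a=cv2.resize(t["color"][100:180,160:240],(400,400),interpolation=cv2.INTER_CUBIC)
b=cv2.resize(s["color"][90:170,250:330],(400,400),interpolation=cv2.INTER_CUBIC);cv2.imwrite("pics/g4.png",np.hstack([b,a])[:,:,::-1])
print(read_state()["finger_gap"],read_state()["wrist_force"])
E
```

```text
37.90844789996995 [ 0.72961226 -0.37873134 -0.37142139]
```

View pics/g4.png

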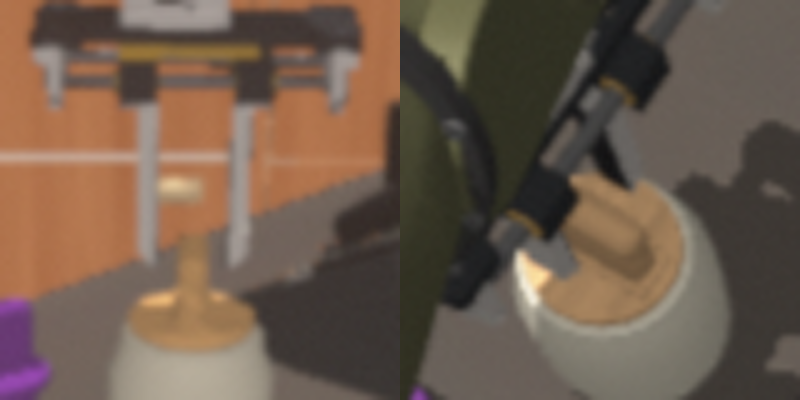

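The fingertips at crop (150,262) and (235,262) sit only at the bar's top, well above the disc, so the real tips are about 28 mm higher than stated. Descending in small steps with force checks.

Call:
arm_command:
  deltas:
    - {"xyz": [0,0,-0.003],"turn": [0,0,0]}
    - {"xyz": [0,0,-0.003],"turn": [0,0,0]}
    - {"xyz": [0,0,-0.002],"turn": [0,0,0]}
    - {"xyz": [0,0,0],"turn": [0,0,0]}

```text
clock: 4.45
eef_pos: [576.9, 210.6, 110.7]
eef_rot: [-3.141, 0.0, 1.526]
wrist_force: [0.4, -0.1, 0.7]
finger_gap: 37.3
```

Call:
arm_command:
  deltas:
    - {"xyz": [0,0,-0.005],"turn": [0,0,0]}
    - {"xyz": [0,0,-0.005],"turn": [0,0,0]}
    - {"xyz": [0,0,-0.004],"turn": [0,0,0]}
    - {"xyz": [0,0,0],"turn": [0,0,0]}

```text
clock: 4.95
eef_pos: [576.9, 210.5, 96.5]
eef_rot: [-3.141, 0.0, 1.526]
wrist_force: [0.0, -0.5, -0.2]
finger_gap: 37.4
```

```bash
python3 - <<'E'
from h import *
t=camera("top");s=camera("side")
a=cv2.resize(t["color"][100:180,160:240],(400,400),interpolation=cv2.INTER_CUBIC)
b=cv2.resize(s["color"][90:170,250:330],(400,400),interpolation=cv2.INTER_CUBIC);cv2.imwrite("pics/g5.png",np.hstack([b,a])[:,:,::-1])
print(read_state()["eef_pos"],read_state()["wrist_force"])
E
```

```text
[577.0746918  210.6025099   96.99799716] [ 0.15564546 -0.31134004  1.22862068]
```

View pics/g5.png

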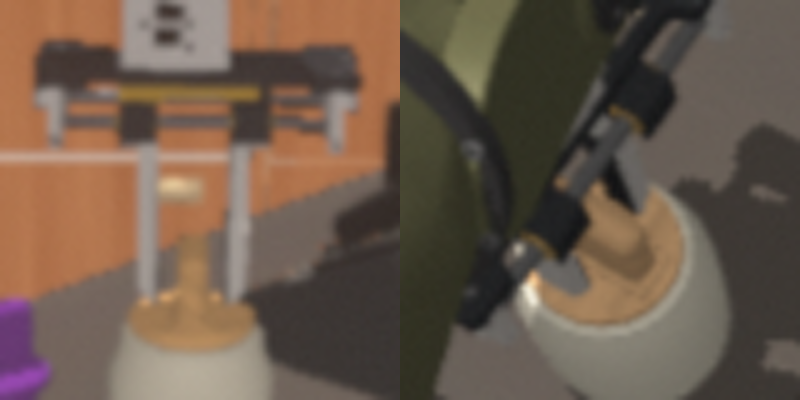

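Now tips are ≈111 in the view, with the TCP reading 96.5. Before gripping I need to know whether this is a tool-length error or a height bias, since the leaning pivot depends on it. A quick tilt in the air will tell.

Call:
arm_command:
  deltas:
    - {"xyz": [0,0,0.04],"turn": [0,0,0]}
    - {"xyz": [0,0,0.04],"turn": [0,0,0]}
    - {"xyz": [0,0,0],"turn": [0,0.173,0]}
    - {"xyz": [0,0,0],"turn": [0,0.173,0]}
    - {"xyz": [0,0,0],"turn": [0,0.173,0]}
    - {"xyz": [0,0,0],"turn": [0,0,0]}
    - {"xyz": [0,0,0],"turn": [0,0,0]}

```text
clock: 5.92
eef_pos: [577.2, 210.8, 177.3]
eef_rot: [-2.626, 0.022, 1.532]
wrist_force: [-0.3, 0.4, -0.1]
finger_gap: 37.7
```

```bash
python3 - <<'E'
from h import *
t=camera("top");s=camera("side")
cv2.imwrite("pics/s6.png",cv2.resize(s["color"][50:150,230:350],(720,600),interpolation=cv2.INTER_CUBIC)[:,:,::-1])
st=read_state();p=st["eef_pos"];print(p,st["eef_rot"])
from scipy.spatial.transform import Rotation as Ro
R=Ro.from_euler("xyz",st["eef_rot"]).as_matrix()
f=lambda P:((proj(s,P)-[229.5,49.5])*6).round(0).tolist()
g=st["finger_gap"]/2
for k in(11,-16): print("H1",k,f([p+R@[0,e*g,k] for e in(-1,1)]))
print("H2",f([p+R@[0,e*g,11]+[0,0,27] for e in(-1,1)]))
E
```

```text
[577.00535301 210.92017832 178.77634098] [-2.62734607  0.02125345  1.53240704]
H1 11 [[308.0, 467.0], [376.0, 506.0]]
H1 -16 [[337.0, 418.0], [405.0, 458.0]]
H2 [[308.0, 411.0], [377.0, 450.0]]
```

View pics/s6.png

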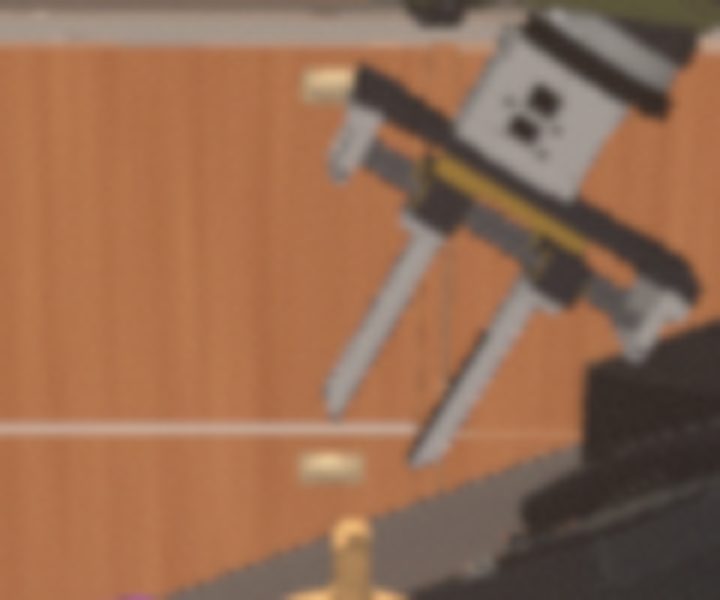

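Tips match the "tool about 27 mm shorter" case, (337,418) and (405,458) predicted against (333,415) and (415,462) seen. So fingertips lie about 16 mm behind the reported TCP. Return, descend to TCP z≈92.5 and grip.

Call:
arm_command:
  deltas:
    - {"xyz": [0,0,0],"turn": [0,-0.173,0]}
    - {"xyz": [0,0,0],"turn": [0,-0.173,0]}
    - {"xyz": [0,0,0],"turn": [0,-0.173,0]}
    - {"xyz": [0,0,-0.03],"turn": [0,0,0]}
    - {"xyz": [0,0,-0.03],"turn": [0,0,0]}
    - {"xyz": [0,0,-0.02],"turn": [0,0,0]}
    - {"xyz": [0,0,-0.004],"turn": [0,0,0]}
    - {"xyz": [0,0,0],"turn": [0,0,0]}

```text
clock: 7.02
eef_pos: [577.3, 210.8, 94.5]
eef_rot: [3.139, -0.001, 1.526]
wrist_force: [0.6, 0.1, 1.0]
finger_gap: 37.5
```

Call:
arm_command:
  deltas:
    - {"xyz": [0,0,0],"turn": [0,0,0]}
    - {"xyz": [0,0,0],"turn": [0,0,0]}
    - {"xyz": [0,0,0],"turn": [0,0,0]}
    - {"xyz": [0,0,0],"turn": [0,0,0]}
    - {"xyz": [0,0,0],"turn": [0,0,0]}
    - {"xyz": [0,0,0],"turn": [0,0,0]}
  gripper: 1
  force: 60

```text
clock: 7.78
eef_pos: [577.2, 210.7, 93.4]
eef_rot: [3.141, -0.0, 1.526]
wrist_force: [-0.9, -0.4, 6.1]
finger_gap: 17.7
```

```bash
python3 - <<'E'
from h import *
t=camera("top");s=camera("side")
a=cv2.resize(t["color"][100:180,160:240],(400,400),interpolation=cv2.INTER_CUBIC)
b=cv2.resize(s["color"][90:170,250:330],(400,400),interpolation=cv2.INTER_CUBIC);cv2.imwrite("pics/g7.png",np.hstack([b,a])[:,:,::-1])
st=read_state();print(st["eef_pos"],st["eef_rot"],st["wrist_force"],st["moment"],st["finger_gap"])
E
```

```text
[577.16344442 210.69759168  93.35283308] [ 3.14111233e+00 -2.01224691e-04  1.52633717e+00] [-1.85993182  1.15417401  4.4220561 ] [-0.12766514  0.35399601  0.20297456] 17.479498928465894
```

View pics/g7.png

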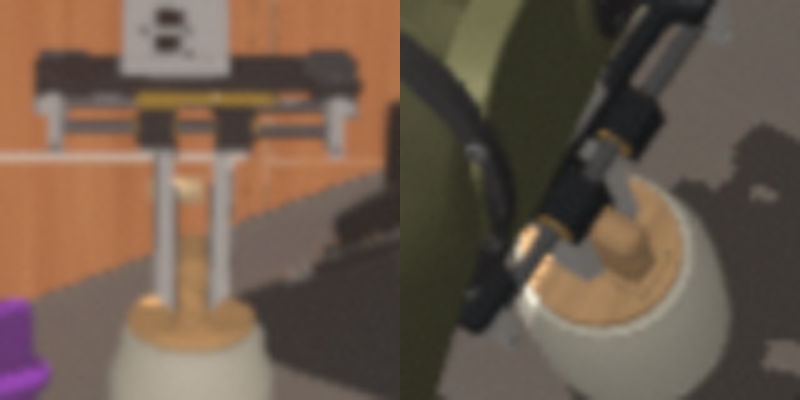

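Fingers at crop columns 165 and 215 hold the bar, gap 17.7. Leaning left, first half.

Call:
arm_command:
  deltas:
    - {"xyz": [0,0,0.0013],"turn": [-0.029,0.0013,0]}
    - {"xyz": [0,0,0.0013],"turn": [-0.029,0.0013,0]}
    - {"xyz": [0,0,0.0013],"turn": [-0.029,0.0013,0]}
    - {"xyz": [0,0,0],"turn": [0,0,0]}

```text
clock: 8.38
eef_pos: [576.7, 211.1, 96.7]
eef_rot: [-3.141, 0.088, 1.527]
wrist_force: [-2.0, 2.3, -1.5]
finger_gap: 17.3
```

Call:
arm_command:
  deltas:
    - {"xyz": [0,0,0.0013],"turn": [-0.029,0.0013,0]}
    - {"xyz": [0,0,0.0013],"turn": [-0.029,0.0013,0]}
    - {"xyz": [0,0,0.0013],"turn": [-0.029,0.0013,0]}
    - {"xyz": [0,0,0],"turn": [-0.008,0,0]}
    - {"xyz": [0,0,0],"turn": [0,0,0]}
    - {"xyz": [0,0,0],"turn": [0,0,0]}

```text
clock: 9.12
eef_pos: [576.8, 211.6, 100.7]
eef_rot: [3.141, 0.181, 1.526]
wrist_force: [-1.2, 8.1, -4.6]
finger_gap: 17.9
```

```bash
python3 - <<'E'
from h import *
t=camera("top");s=camera("side")
a=cv2.resize(t["color"][100:180,160:240],(400,400),interpolation=cv2.INTER_CUBIC)
b=cv2.resize(s["color"][90:170,250:330],(400,400),interpolation=cv2.INTER_CUBIC);cv2.imwrite("pics/g8.png",np.hstack([b,a])[:,:,::-1])
st=read_state();print(st["eef_pos"],st["eef_rot"],st["wrist_force"],st["moment"],st["finger_gap"])
E
```

```text
[576.79330916 211.58238841 100.68203606] [3.14146868 0.18118888 1.52644114] [-0.6340883   9.30463106 -4.82786459] [ 2.23081034  0.3628796  -0.09518495] 17.515369839059563
```

View pics/g8.png

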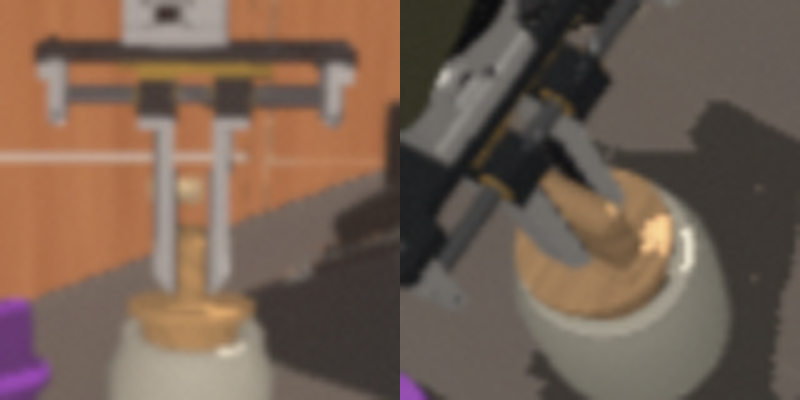

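The stopper leans left: the disc's near edge has risen to crop (190,318), as predicted for about 10°. Now across to the right, easing up.

Call:
arm_command:
  deltas:
    - {"xyz": [0,0,0.0002],"turn": [0.03,-0.0013,0]}
    - {"xyz": [0,0,0.0002],"turn": [0.03,-0.0013,0]}
    - {"xyz": [0,0,0.0002],"turn": [0.03,-0.0013,0]}
    - {"xyz": [0,0,0.0002],"turn": [0.03,-0.0013,0]}
    - {"xyz": [0,0,0.0002],"turn": [0.03,-0.0013,0]}
    - {"xyz": [0,0,0.0002],"turn": [0.03,-0.0013,0]}
    - {"xyz": [0,0,0],"turn": [0,0,0]}

```text
clock: 10.1
eef_pos: [577.3, 210.2, 102.3]
eef_rot: [3.141, 0.001, 1.525]
wrist_force: [-0.5, 1.4, 4.3]
finger_gap: 17.7
```

Call:
arm_command:
  deltas:
    - {"xyz": [0,0,0.0004],"turn": [0.03,-0.0013,0]}
    - {"xyz": [0,0,0.0004],"turn": [0.03,-0.0013,0]}
    - {"xyz": [0,0,0.0004],"turn": [0.03,-0.0013,0]}
    - {"xyz": [0,0,0.0004],"turn": [0.03,-0.0013,0]}
    - {"xyz": [0,0,0.0004],"turn": [0.03,-0.0013,0]}
    - {"xyz": [0,0,0.0004],"turn": [0.03,-0.0013,0]}
    - {"xyz": [0,0,0],"turn": [0,0,0]}
    - {"xyz": [0,0,0],"turn": [0,0,0]}

```text
clock: 11.1
eef_pos: [576.9, 209.4, 104.4]
eef_rot: [-3.141, -0.178, 1.525]
wrist_force: [-2.5, -9.2, 4.1]
finger_gap: 17.5
```

```bash
python3 - <<'E'
from h import *
t=camera("top");s=camera("side")
a=cv2.resize(t["color"][100:180,160:240],(400,400),interpolation=cv2.INTER_CUBIC)
b=cv2.resize(s["color"][90:170,250:330],(400,400),interpolation=cv2.INTER_CUBIC);cv2.imwrite("pics/g9.png",np.hstack([b,a])[:,:,::-1])
st=read_state();print(st["eef_pos"],st["eef_rot"],st["wrist_force"],st["moment"],st["finger_gap"])
E
```

```text
[576.86716292 209.42147157 104.47145128] [-3.14079355 -0.17765554  1.5256189 ] [-2.93864993 -9.62457276  4.32471305] [-2.01281062  0.6196353   0.11357013] 17.514387819156315
```

View pics/g9.png

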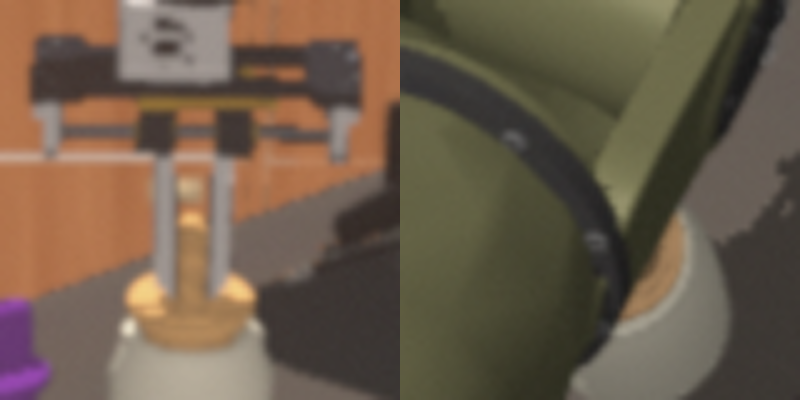

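```bash
python3 - <<'E'
from h import *
s=camera("side")
x0,y0,k=268,132,20
b=cv2.resize(s["color"][y0:y0+30,x0:x0+40],(800,600),interpolation=cv2.INTER_CUBIC)
c=np.array([577,209.8,0]);
for th,col in((0,(0,0,255)),(5,(0,255,0)),(10,(255,0,0))):
    a=np.radians(th);ph=np.linspace(0,2*np.pi,73);P=[]
    for z in(38,30):
        X=37*np.cos(ph);Y=37*np.sin(ph);Z=z-28.4
        P=np.stack([577+X,209.8+Y*np.cos(a)-Z*np.sin(a),104.4+Y*np.sin(a)+Z*np.cos(a)],1)
        q=((proj(s,P)-[x0-.5,y0-.5])*k).astype(int)
        print(th,z,q[:,1].min(),q[:,1].max(),q[:,0].min(),q[:,0].max())
cv2.imwrite("pics/z9.png",b[:,:,::-1])
E
```

```text
0 38 261 445 155 666
0 30 311 498 155 664
5 38 243 468 155 666
5 30 292 519 155 664
10 38 226 491 155 666
10 30 273 539 155 664
```

View pics/z9.png

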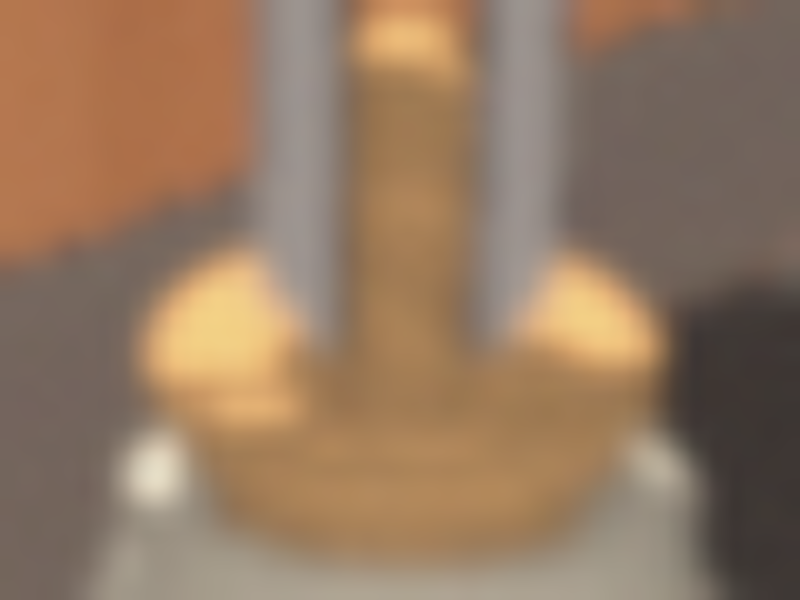

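The bottom edge of the disc at row about 555 (10° predicts 539, upright 498) confirms the right lean. Straighten while rising, then lift.

Call:
arm_command:
  deltas:
    - {"xyz": [0,0,0.001],"turn": [-0.0297,0.0013,0]}
    - {"xyz": [0,0,0.001],"turn": [-0.0297,0.0013,0]}
    - {"xyz": [0,0,0.001],"turn": [-0.0297,0.0013,0]}
    - {"xyz": [0,0,0.001],"turn": [-0.0297,0.0013,0]}
    - {"xyz": [0,0,0.001],"turn": [-0.0297,0.0013,0]}
    - {"xyz": [0,0,0.001],"turn": [-0.0297,0.0013,0]}
    - {"xyz": [0,0,0.004],"turn": [0,0,0]}
    - {"xyz": [0,0,0.006],"turn": [0,0,0]}
    - {"xyz": [0,0,0.01],"turn": [0,0,0]}
    - {"xyz": [0,0,0.02],"turn": [0,0,0]}
    - {"xyz": [0,0,0.025],"turn": [0,0,0]}
    - {"xyz": [0,0,0],"turn": [0,0,0]}

```text
clock: 12.75
eef_pos: [577.9, 210.7, 177.6]
eef_rot: [3.138, -0.001, 1.526]
wrist_force: [0.4, 0.4, -1.4]
finger_gap: 17.6
```

```bash
python3 - <<'E'
from h import *
s=camera("side")
b=cv2.resize(s["color"][70:190,210:370],(800,600),interpolation=cv2.INTER_CUBIC)
cv2.imwrite("pics/l1.png",b[:,:,::-1])
st=read_state();print(st["clock"],st["eef_pos"],st["eef_rot"],st["wrist_force"],st["moment"],st["finger_gap"])
E
```

```text
12.8 [577.2734053  210.57103283 175.89451039] [ 3.14016504e+00 -4.43153573e-04  1.52594443e+00] [ 0.27057226 -0.26892878 -1.75477341] [-0.01594666  0.06464974 -0.00499617] 17.55982502785672
```

View pics/l1.png

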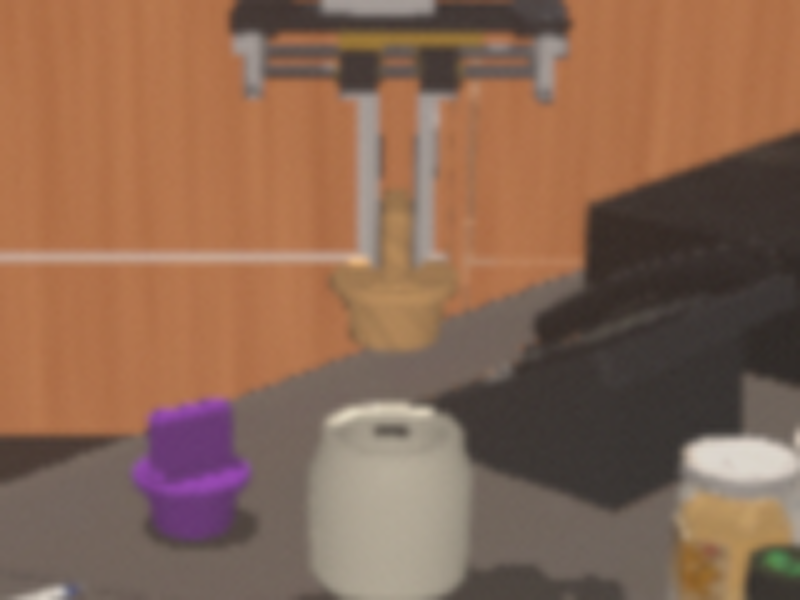

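The stopper hangs free at (395,300), above the open jar. Carrying it to the mat.

Call:
arm_command:
  deltas:
    - {"xyz": [-0.0105,-0.0228,0],"turn": [0,0,0]}
    - {"xyz": [-0.0105,-0.0228,0],"turn": [0,0,0]}
    - {"xyz": [-0.0105,-0.0228,0],"turn": [0,0,0]}
    - {"xyz": [-0.0105,-0.0228,0],"turn": [0,0,0]}
    - {"xyz": [-0.0105,-0.0228,0],"turn": [0,0,0]}
    - {"xyz": [-0.0105,-0.0228,0],"turn": [0,0,0]}
    - {"xyz": [-0.0105,-0.0228,0],"turn": [0,0,0]}
    - {"xyz": [-0.0105,-0.0228,0],"turn": [0,0,0]}
    - {"xyz": [-0.0105,-0.0228,0],"turn": [0,0,0]}
    - {"xyz": [-0.0105,-0.0228,0],"turn": [0,0,0]}
    - {"xyz": [-0.0105,-0.0228,0],"turn": [0,0,0]}

```text
clock: 14.18
eef_pos: [460.6, -40.9, 174.3]
eef_rot: [-3.14, -0.0, 1.526]
wrist_force: [0.7, -0.5, -0.9]
finger_gap: 17.5
```

Call:
arm_command:
  deltas:
    - {"xyz": [0,0,-0.03],"turn": [0,0,0]}
    - {"xyz": [0,0,-0.03],"turn": [0,0,0]}
    - {"xyz": [0,0,-0.03],"turn": [0,0,0]}
    - {"xyz": [0,0,-0.025],"turn": [0,0,0]}
    - {"xyz": [0,0,-0.01],"turn": [0,0,0]}
    - {"xyz": [0,0,0],"turn": [0,0,0]}

```text
clock: 14.92
eef_pos: [461.2, -40.2, 49.9]
eef_rot: [-3.14, 0.0, 1.526]
wrist_force: [0.3, 0.2, -1.5]
finger_gap: 17.7
```

```bash
python3 - <<'E'
from h import *
s=camera("side");t=camera("top")
b=cv2.resize(s["color"][170:260,200:300],(400,360),interpolation=cv2.INTER_CUBIC)
a=cv2.resize(t["color"][195:285,225:325],(400,360),interpolation=cv2.INTER_CUBIC)
cv2.imwrite("pics/m1.png",np.hstack([b,a])[:,:,::-1])
st=read_state();print(st["clock"],st["eef_pos"],st["eef_rot"],st["wrist_force"],st["moment"],st["finger_gap"])
E
```

```text
15.025 [461.90287921 -40.28238925  51.01905939] [3.14061875e+00 3.20830349e-04 1.52611638e+00] [ 1.29315473  0.19062139 -1.52196125] [-0.03703961  0.06331243 -0.00460288] 17.65319710980987
```

View pics/m1.png

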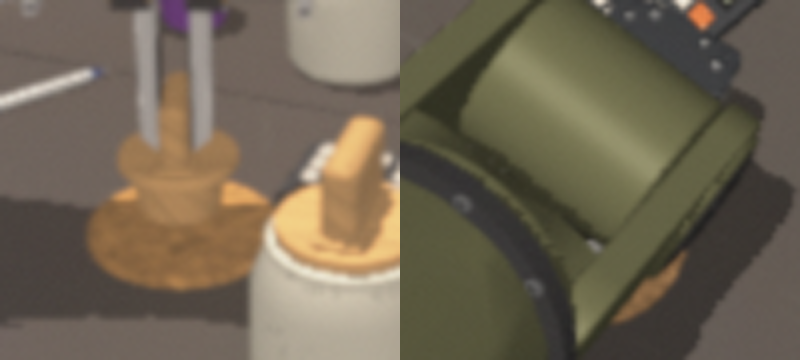

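Stopper at crop (178,180), above the mat centred at column 180. Lowering to contact.

Call:
arm_command:
  deltas:
    - {"xyz": [0,0,-0.006],"turn": [0,0,0]}
    - {"xyz": [0,0,-0.003],"turn": [0,0,0]}
    - {"xyz": [0,0,-0.001],"turn": [0,0,0]}
    - {"xyz": [0,0,0],"turn": [0,0,0]}

```text
clock: 15.52
eef_pos: [461.5, -40.2, 40.4]
eef_rot: [3.142, 0.0, 1.526]
wrist_force: [0.0, -0.2, -1.6]
finger_gap: 17.8
```

Call:
arm_command:
  deltas:
    - {"xyz": [0,0,-0.001],"turn": [0,0,0]}
    - {"xyz": [0,0,-0.001],"turn": [0,0,0]}
    - {"xyz": [0,0,0],"turn": [0,0,0]}

```text
clock: 15.9
eef_pos: [461.5, -40.2, 38.3]
eef_rot: [-3.141, 0.0, 1.526]
wrist_force: [0.2, -0.3, -2.3]
finger_gap: 17.8
```

Call:
arm_command:
  deltas:
    - {"xyz": [0,0,-0.001],"turn": [0,0,0]}
    - {"xyz": [0,0,0],"turn": [0,0,0]}

```text
clock: 16.15
eef_pos: [461.5, -40.2, 37.3]
eef_rot: [-3.142, 0.0, 1.526]
wrist_force: [0.4, -0.5, -1.8]
finger_gap: 17.9
```

Call:
arm_command:
  deltas:
    - {"xyz": [0,0,-0.0007],"turn": [0,0,0]}
    - {"xyz": [0,0,0],"turn": [0,0,0]}

```text
clock: 16.4
eef_pos: [461.5, -40.2, 36.6]
eef_rot: [-3.142, 0.0, 1.526]
wrist_force: [0.6, 0.4, -2.0]
finger_gap: 17.6
```

Call:
arm_command:
  deltas:
    - {"xyz": [0,0,-0.0007],"turn": [0,0,0]}
    - {"xyz": [0,0,0],"turn": [0,0,0]}

```text
clock: 16.65
eef_pos: [461.5, -40.2, 35.9]
eef_rot: [-3.142, 0.0, 1.526]
wrist_force: [-0.8, 0.2, -1.4]
finger_gap: 17.7
```

Call:
arm_command:
  deltas:
    - {"xyz": [0,0,-0.0007],"turn": [0,0,0]}
    - {"xyz": [0,0,0],"turn": [0,0,0]}

```text
clock: 16.9
eef_pos: [461.5, -40.2, 35.2]
eef_rot: [-3.141, 0.0, 1.526]
wrist_force: [-0.5, 1.0, -1.1]
finger_gap: 17.7
```

```bash
python3 - <<'E'
from h import *
s=camera("side")
b=cv2.resize(s["color"][180:250,210:290],(800,700),interpolation=cv2.INTER_CUBIC)[:600]
cv2.imwrite("pics/m2.png",b[:,:,::-1])
st=read_state();print(st["clock"],st["eef_pos"],st["wrist_force"],st["moment"])
print((proj(s,[[461.5,-40,8],[461.5,-65,8],[436,-40,8],[487,-40,8]])-[209.5,179.5])*10)
E
```

```text
16.95 [461.49198316 -40.20198875  35.20953924] [ 0.27850419 -0.56935942 -1.84369614] [-0.05342501  0.08248911 -0.02305999]
[[356.0450142  461.38024289]
 [351.12289667 515.47281445]
 [252.92750025 461.8936917 ]
 [459.03601479 460.86742403]]
```

View pics/m2.png

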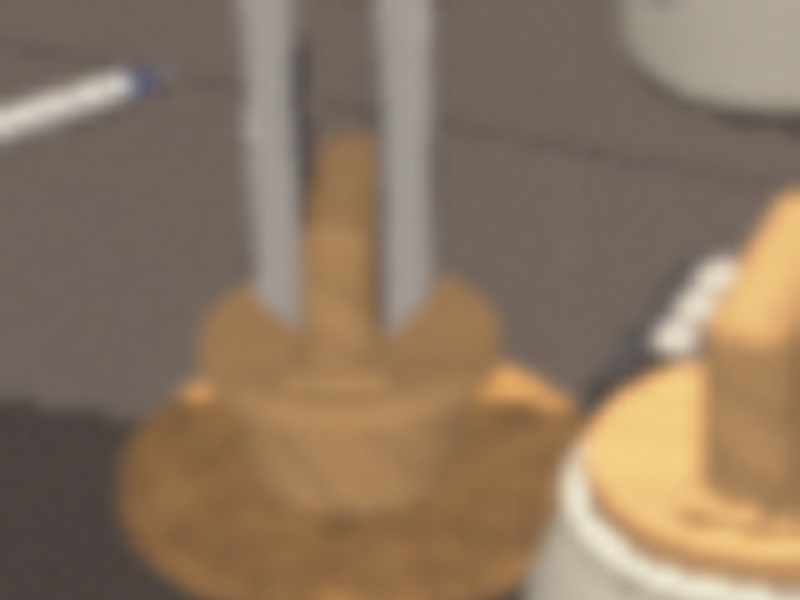

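Call:
arm_command:
  deltas:
    - {"xyz": [0,0,-0.0007],"turn": [0,0,0]}
    - {"xyz": [0,0,0],"turn": [0,0,0]}

```text
clock: 17.2
eef_pos: [461.6, -40.2, 34.7]
eef_rot: [3.141, 0.0, 1.526]
wrist_force: [-0.4, 1.2, 1.3]
finger_gap: 17.4
```

Call:
arm_command:
  deltas:
    - {"xyz": [0,0,-0.0007],"turn": [0,0,0]}
    - {"xyz": [0,0,0],"turn": [0,0,0]}

```text
clock: 17.45
eef_pos: [461.7, -40.2, 34.7]
eef_rot: [3.141, 0.0, 1.526]
wrist_force: [-4.7, 1.0, 13.3]
finger_gap: 17.7
```

Call:
arm_command:
  deltas:
    - {"xyz": [0,0,-0.0007],"turn": [0,0,0]}
    - {"xyz": [0,0,0],"turn": [0,0,0]}

```text
clock: 17.7
eef_pos: [461.7, -40.2, 34.6]
eef_rot: [3.141, 0.0, 1.526]
wrist_force: [-10.0, 2.1, 25.0]
finger_gap: 17.6
```

Contact at TCP z 34.7. Relieve 1.2 mm, then open gently.

Call:
arm_command:
  deltas:
    - {"xyz": [0,0,0.0012],"turn": [0,0,0]}
    - {"xyz": [0,0,0],"turn": [0,0,0]}

```text
clock: 17.95
eef_pos: [461.7, -40.2, 34.7]
eef_rot: [3.141, 0.0, 1.526]
wrist_force: [-2.2, 0.8, 7.3]
finger_gap: 17.5
```

Call:
arm_command:
  deltas:
    - {"xyz": [0,0,0],"turn": [0,0,0]}
    - {"xyz": [0,0,0],"turn": [0,0,0]}
    - {"xyz": [0,0,0],"turn": [0,0,0]}
    - {"xyz": [0,0,0],"turn": [0,0,0]}
  gripper: 0.65

```text
clock: 18.45
eef_pos: [461.5, -40.2, 34.3]
eef_rot: [-3.142, 0.0, 1.526]
wrist_force: [-0.2, -0.2, -0.2]
finger_gap: 33.0
```

```bash
python3 - <<'E'
from h import *
s=camera("side")
b=cv2.resize(s["color"][180:250,210:290],(800,700),interpolation=cv2.INTER_CUBIC)[:600]
cv2.imwrite("pics/m3.png",b[:,:,::-1])
st=read_state();print(st["clock"],st["eef_pos"],st["wrist_force"],st["finger_gap"])
E
```

```text
18.5 [461.5127046  -40.19744195  34.30903327] [-0.46167309 -0.15826359  0.29061348] 32.45256812216218
```

View pics/m3.png

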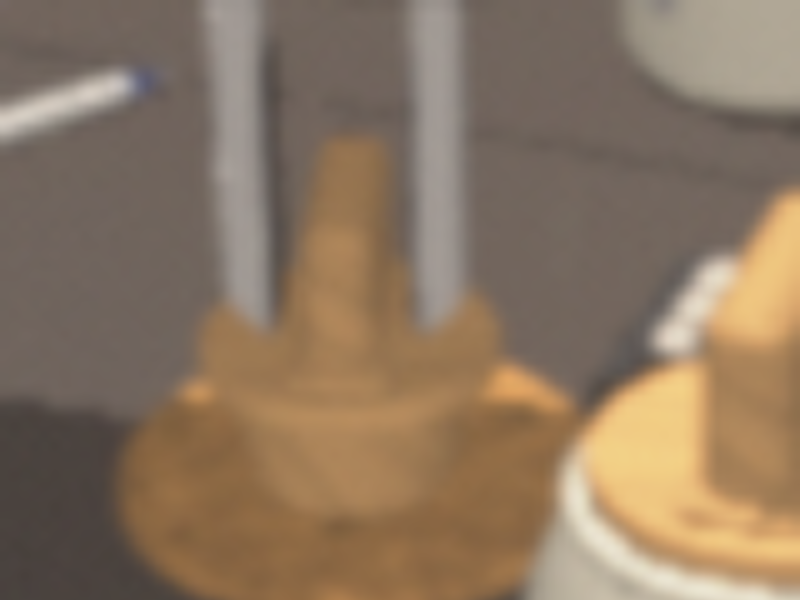

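It stands, with both fingers clear of the bar. Retreat straight up, then out of the top camera's view.

Call:
arm_command:
  deltas:
    - {"xyz": [0,0,0.015],"turn": [0,0,0]}
    - {"xyz": [0,0,0.03],"turn": [0,0,0]}
    - {"xyz": [0,0,0.04],"turn": [0,0,0]}
    - {"xyz": [0,0,0.05],"turn": [0,0,0]}
    - {"xyz": [-0.01,0.04,0.03],"turn": [0,0,0]}
    - {"xyz": [-0.01,0.04,0],"turn": [0,0,0]}
    - {"xyz": [-0.01,0.04,0],"turn": [0,0,0]}
    - {"xyz": [-0.01,0.04,0],"turn": [0,0,0]}
    - {"xyz": [-0.01,0.04,0],"turn": [0,0,0]}
    - {"xyz": [-0.01,0.04,0],"turn": [0,0,0]}
    - {"xyz": [-0.01,0.04,0],"turn": [0,0,0]}
    - {"xyz": [0,0,0],"turn": [0,0,0]}

```text
clock: 20.0
eef_pos: [390.8, 241.5, 200.2]
eef_rot: [3.141, -0.0, 1.529]
wrist_force: [0.1, 0.1, -0.0]
finger_gap: 33.0
```

```bash
python3 - <<'E'
from h import *
s=camera("side");t=camera("top")
b=cv2.resize(s["color"][170:260,200:300],(400,360),interpolation=cv2.INTER_CUBIC)
a=cv2.resize(t["color"][205:295,225:325],(400,360),interpolation=cv2.INTER_CUBIC)
cv2.imwrite("pics/e1.png",np.hstack([b,a])[:,:,::-1])
print((proj(t,[[462.5,-39,46],[462.5,-39,8]])-[224.5,204.5])*4)
st=read_state();print(st["clock"],st["eef_pos"],st["wrist_force"],st["qd"])
E
```

```text
[[189.29316092 176.87521923]
 [189.49518294 185.58320771]]
20.1 [391.4520716  239.66948362 199.96973854] [-0.30066375  0.06984358  0.55215491] [-0.02572816 -0.00197228  0.00676298  0.00012838 -0.00246018 -0.0013161 ]
```

View pics/e1.png

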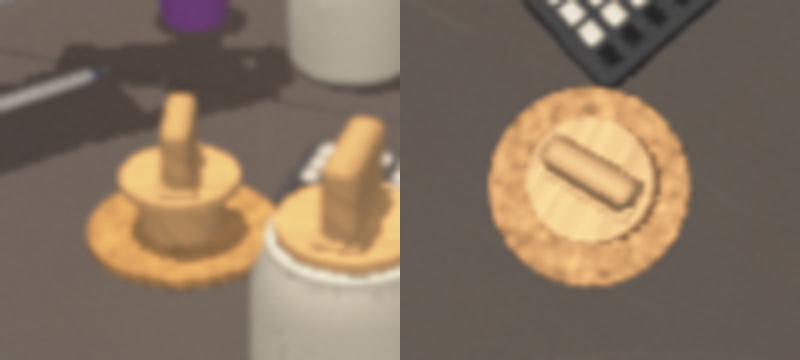

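The disc centre is at crop (190,178), with (189,177) expected for the mat's middle. The stopper is upright and within about 1 mm. Handing in.

```bash
python3 - <<'E'
from cell import *
print(sign_off()); print(read_state()["clock"])
E
```

```text
the job is handed in; nothing more can be done
None
the job is handed in; nothing more can be done
```

The short jar is open and its stopper stands upright, foot down, on the cork mat. I gripped the stopper by its bar and leaned it about 10° left, then about 10° right, easing it up with the plug still in the neck. Then I straightened it, lifted it out and lowered it onto the mat until it touched, before letting go. I handed in at about 20 s of the 48 s allowed.

**Last checks:**
- **Position:** the top view puts the stopper within about 1 mm of the mat's middle.
- **Robot clear:** the gripper was far from everything, and the wrist force read about zero.
- **Taller jar:** nothing came near it.
- **Forces:** the highest wrist reading I saw was about 27 N, when the stopper touched the mat.

**Disagreements:**
- **Tool length:** the camera showed the fingertips about 16 mm behind the reported TCP, not 11 mm ahead of it as stated. A short tilt in the air confirmed this, and I used the camera's value for the grip height and the leaning.
- **Mat contact:** it came about 1.7 mm lower than I had worked out, which I put down to height error or slight slip in the grip.
- **Mat position:** the two views differed by a few mm along y because the tall jar and the mat's edge affect the side view, so I relied mainly on the top view.

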